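# Index the blank's carriage to the next station

## Task

Two slide beds stand on the bench, each with a carriage waiting at its first station, beside the red end stop. Push the blue carriage, the one with the bare ply disc, along its rail away from the red stop to the next station (the middle one), so that it rests in that station's detent, and let go of it. Leave the green carriage where it is.

Things in the scene. Friction and masses are not known exactly. Their poses are not given: they have to be found in the camera images.
- blank_post (a point): Axis of the blue carriage's black upright push post (diameter 22 mm, z 0.050 to 0.106), half-way up, z = 0.078. Plate: top z = 0.050, 110 mm across the rail, 90 along it; bare ply disc (45 mm, top z = 0.058) centred 56 mm from the post across the rail, robot's side. y axis: along the rail, direction of travel (robot's left within 0.2 rad); x: across it, away from the robot.
- blank_next (a point): Where blank_post stands when the blue carriage sits in the next (middle) station: 100 mm along the rail from the first, same height and axes, fixed to the bed. The bed is a fixed plate 310 x 110 x 12 mm with yellow marks at its three stations, a red stop at the first end, a black one at the last; its middle lies 36 mm from this point across the rail towards the robot.
- blank_carriage (a joint): Slide of the blue carriage in m: 0 first station, 0.100 next (middle) station, 0.200 last; grows away from the red stop. A sprung ball drops into a V notch at each station: within about 10 mm of it the carriage is drawn in; between notches it stays where it is left. About 3 N pushes it out of a notch, 1 to 2 N along the rail.
- flower_carriage (a joint): Slide of the other carriage in m (0 at its first station), to be left alone: green, same form, on an equal bed 0.33 to 0.5 m left or right of the blue one's, with a 60 mm ply disc with a flower burnt into it. Furniture round the beds: vice in front (x up to 0.43, y -0.15 to 0.03, top z 0.15); parts cabinet with a shelf above behind on the left (from x = 0.73, y 0.08 to 0.33, z up to 0.3).

How it is judged:
By the outcome, as a careful person would: the job done as asked, in the order asked, and still so for the second after the job is handed in, with the robot touching nothing.
It also fails if it takes over 37 s, if anything falls off the work surface, if the arm or the gripper's body presses on something with over 40 N, if the wrist force passes 120 N, or if a joint passes its speed limit or range.

## Robot

A 6-joint arm with a two-finger parallel gripper is mounted at the origin on a cart in front of the work surface, level with it; the furniture and walls round the work are solid. World frame = base frame: x ahead of the robot, y to its left, z up, the work surface at z = 0. Lengths are in mm, angles in rad, forces in N, time in s.
With the tool pointing down it reaches from about 300 to 1000 mm from the base axis. Payload 5.1 kg.
Tool frame: the origin (TCP) lies between the finger pads; the fingertips stand 22 mm ahead of it and the grasp point (between the pads) lies 3 mm ahead of it; z points along the fingers, y is the line along which they close (so a half turn about z gives the same grasp; the last joint's range is limited). The gripper opens to 95 mm and grips with 3 to 60 N. Pads are 20 mm wide; open, the fingers measure 119 mm over their backs; the gripper's body (75 mm by 180 mm) begins 59 mm behind the grasp point.
Start: joints at [1.089, 0.124, 1.65, -0, 1.367, -0.083], TCP at [252.422, 598.972, 236.656] pointing down, gripper open.
Joint ranges: [-2.61, 2.61], [-1.02, 2.33], [0.03, 2.71], [-1.35, 4.49], [0.32, 2.68], [-2.91, 2.91]. Speed limits (rad/s): [2.57, 2.57, 3.14, 3.14, 3.14, 3.14].

## Interface

Orientations are given as a unit quaternion [w, x, y, z].
In Python, from station import * gives the robot as it stands. The module is installed in compiled form; this text tells all that it offers.
- The arm moves only by the tool send_rows, never from a script. Its argument "increments" is a list of rows, each a list of 6 numbers: the shift along the tool's x, y, z in units of 0.1 m (1.0 is 0.1 m), then the turn, a rotation vector about the tool's x, y, z in units of 60 degrees (1.0 is 60 degrees). A call has exactly 5 rows; each row is the pose to reach, as a shift and turn from the pose commanded when the call began, along the tool's axes at that moment; what a row does not reach only later rows make up. A row lasts 1/10 s, in which the tool goes at most 50 mm and 8.59 degrees, less where a joint would pass 70% of its speed; a pose out of reach is approached as far as the arm can. A call with a number of a shift or a turn outside -1 to 1 is refused whole. A call with a gripper value outside its range is refused whole. "claw" is the opening, from 0 (shut) to 1 (fully open), set as the call begins (left out, the last holds). The fingers move at their own pace and stop on an object; the grip force is fixed at half the most. Time passes only in rows, so rows that repeat a pose let the fingers close, or fill a call up. It gives the time, the measured TCP pose, the force, the opening and the grip force at its end, in the units of the state.
- sense(): the state, without advancing time (a new reading comes with each control period).
- capture(name): name is "scene" or "top"; returns the picture (480x640x3 uint8, blue, green, red); there is no depth.
- camera_model(name): a dict with "K" (3x3 intrinsics, pixels), "R" (3x3) and "t" (3): a world point X has camera coordinates R X + t. Camera axes: x right, y down, z forward; pixel columns grow to the right and rows downward; lengths in mm; the calibration is good to about 2 mm. A picture is of the moment at which its call begins. camera_model takes no time and is no camera call.
- hand_in(): hands the job in; it is judged then, once.
The state is a dict: "time": time; "joint_positions": joint angles; "dq": joint speeds; "effort": joint torques, N m; "tcp_pos": TCP position; "eef_rot": TCP orientation; "contact_force": force on the tool from outside, world axes, zero at the start; "ft_torque": the same for the moment, N m; "width": finger opening in mm; "gripper_force": force on a finger pad.
Only numpy, scipy, OpenCV 4.12 (cv2) and the standard library are available. Lean on these libraries where they do the work, as an engineer would, in place of code of your own. Each camera call takes 0.05 s, during which the arm holds its last target. There are 200 camera calls.

## Working session

There is one attempt and no reset: what is moved stays moved. The work goes in short steps, Python scripts to look and compute and a tool call to move; the robot and the scene stay as the last step left them, time stands still between calls to the robot, and variables do not carry over. Pictures are saved under pics/ and viewed, at most 10 in all, crops included, and the job is handed in when it is done.

Besides the shell and the picture viewer there is one more tool, called after "Call:" as name(argument=value, ...), one argument or row to a line, values as JSON. send_rows: Moves the arm, as the interface text tells. Its arguments: {"type":"object","properties":{"increments":{"type":"array"},"claw":{"type":"number"}},"required":["increments"]}

```bash
mkdir -p pics; python3 - <<'E'
from station import *
import cv2
for n in("scene","top"):
    cv2.imwrite(f"pics/{n}0.png",capture(n)); print(camera_model(n))
s=sense();print(s["time"],s["tcp_pos"],s["eef_rot"],s["width"])
E
```

```text
{'K': array([[573.54575838,   0.        , 318.67695876],
       [  0.        , 573.54575838, 247.97823294],
       [  0.        ,   0.        ,   1.        ]]), 'R': array([[-0.89641118, -0.44315864,  0.00757712],
       [-0.33412336,  0.66442702, -0.66850453],
       [ 0.29121911, -0.60178663, -0.74366947]]), 't': array([468.73929462, 317.27873941, 878.05590942])}
{'K': array([[549.35108376,   0.        , 331.97412043],
       [  0.        , 549.35108376, 246.979421  ],
       [  0.        ,   0.        ,   1.        ]]), 'R': array([[ 0.02096862, -0.99971374,  0.01152174],
       [-0.987385  , -0.02251633, -0.15672865],
       [ 0.15694321, -0.00809002, -0.98757449]]), 't': array([-117.02054975,  578.52199105,  932.60221813])}
0.1 [252.18027123 598.50495586 235.52836701] [-2.40571858e-04  1.98071761e-01  9.80187091e-01 -8.86560521e-04] 95.01478111089632
```

View pics/scene0.png

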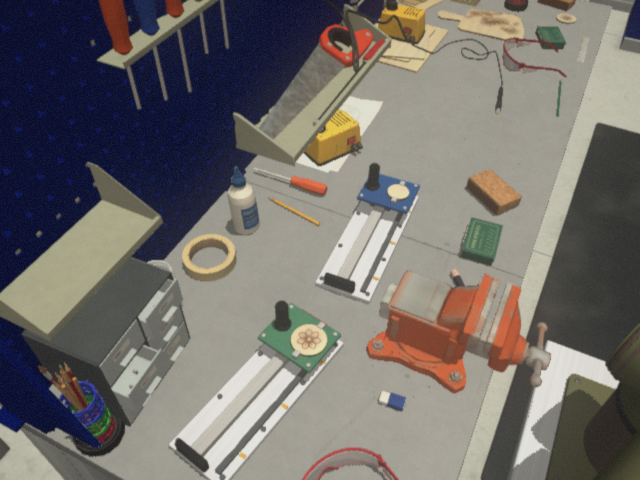

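View pics/top0.png

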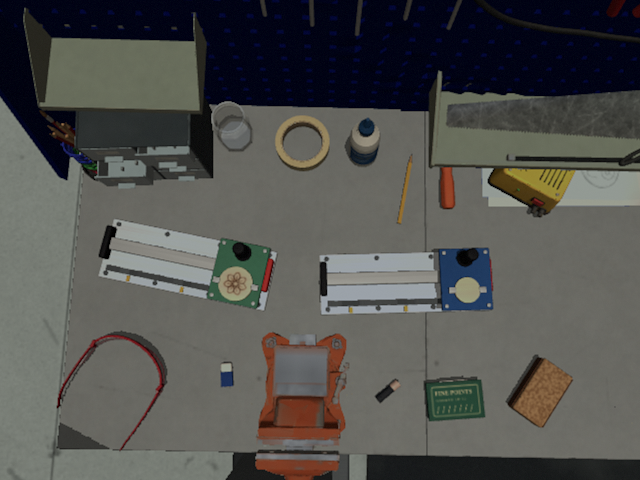

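The top view shows the blue carriage at about (466,278) px with its post near (468,256) and the disc at (467,290). The green one is at left, and the vice is in front, between them. In the scene view the blue post spans about (374,168) to (372,187). I'll measure these next.

```bash
cat > h.py <<'E'
import numpy as np, cv2
from station import *
def ray(n,p):
    m=camera_model(n);c=-m["R"].T@m["t"]
    return c,m["R"].T@np.linalg.inv(m["K"])@np.array([p[0],p[1],1.])
def on(n,p,z):
    c,d=ray(n,p);return c+d*(z-c[2])/d[2]
def tri(ps):
    A=0;b=0
    for n,p in ps:
        c,d=ray(n,p);d/=np.linalg.norm(d);P=np.eye(3)-np.outer(d,d);A=A+P;b=b+P@c
    return np.linalg.solve(A,b)
def proj(n,X):
    m=camera_model(n);q=m["K"]@(m["R"]@np.array(X)+m["t"]);return q[:2]/q[2]
def big(mask):
    c,_=cv2.findContours(mask.astype(np.uint8),cv2.RETR_EXTERNAL,cv2.CHAIN_APPROX_NONE)
    return max(c,key=cv2.contourArea)
E
python3 - <<'E'
from h import *
t=cv2.imread("pics/top0.png");s=cv2.imread("pics/scene0.png")
def crop(im,x,y,w,h): return im[y:y+h,x:x+w]
h=cv2.cvtColor(t,cv2.COLOR_BGR2HSV);m=np.zeros(t.shape[:2],bool)
m[240:320,430:500]=((h[...,0]>100)&(h[...,0]<125)&(h[...,1]>120)&(h[...,2]>50))[240:320,430:500]
r=cv2.minAreaRect(big(m));print(r)
bp=cv2.boxPoints(r);print([on("top",p,50).round(1) for p in bp])
print("centre",on("top",r[0],50))
# disc
m=np.zeros(t.shape[:2],bool);m[270:310,445:490]=((h[...,0]<40)&(h[...,1]>40)&(h[...,2]>120))[270:310,445:490]
c=big(m);e=cv2.minEnclosingCircle(c);print("disc",e,on("top",e[0],58))
# bed white
m=np.zeros(t.shape[:2],bool);m[245:320,312:442]=((h[...,1]<40)&(h[...,2]>150))[245:320,312:442]
# black post
g=t.max(2);m=np.zeros(t.shape[:2],bool);m[240:272,450:486]=(g<45)[240:272,450:486]
c=big(m);print("post top",cv2.boundingRect(c),cv2.minEnclosingCircle(c))
g=s.max(2);m=np.zeros(s.shape[:2],bool);m[155:200,360:388]=(g<45)[155:200,360:388]
c=big(m);print("post scene",cv2.boundingRect(c))
for n,p in(("scene",(374,168)),("top",(470,253))):print(on(n,p,106))
a=cv2.resize(crop(t,300,230,210,100),None,fx=3.5,fy=3.5,interpolation=2)
b=cv2.resize(crop(s,310,145,130,160),None,fx=1.5,fy=1.5)
o=np.zeros((600,735,3),np.uint8);o[:350]=a;o[355:355+240,:195]=b;
o[355:595,250:610]=cv2.resize(crop(s,350,155,75,50),(360,240),interpolation=2);cv2.imwrite("pics/c1.png",o)
# shelf front lip triangulation: near-left-bottom corner
print("shelf",tri([("top",(429,167)),("scene",(294,160))]),tri([("top",(436,75)),("scene",(236,115))]))
E
```

```text
((465.350830078125, 278.6657409667969), (62.0194206237793, 50.666717529296875), 86.98721313476562)
[array([ 581. , -293.6,   50. ]), array([ 587.8, -384. ,   50. ]), array([ 478.1, -387.1,   50. ]), array([ 471.6, -298.3,   50. ])]
centre [ 529.13941425 -340.71576475   50.        ]
disc ((467.0, 289.5), 12.659089088439941) [ 509.38840937 -341.24418648   58.        ]
post top (456, 248, 23, 19) ((467.0, 256.0), 11.180439949035645)Traceback (most recent call last):
  File "<stdin>", line 18, in <module>
  File "h.py", line 17, in big
    return max(c,key=cv2.contourArea)
ValueError: max() iterable argument is empty
```

```bash
python3 - <<'E'
from h import *
t=cv2.imread("pics/top0.png");s=cv2.imread("pics/scene0.png")
def crop(im,x,y,w,h): return im[y:y+h,x:x+w]
for n,p in(("scene",(374,168)),("top",(470,253))):print(on(n,p,106))
h=cv2.cvtColor(t,cv2.COLOR_BGR2HSV)
# bed upper (far) white edge and near edge, plane z=12
for up in(1,0):
    P=[]
    for x in range(335,430,3):
        col=np.where((h[245:322,x,1]<60)&(h[245:322,x,2]>140))[0]+245
        P.append(on("top",(x,col.min()-.5 if up else col.max()+.5),12)[:2])
    vx,vy,x0,y0=cv2.fitLine(np.array(P,np.float32),cv2.DIST_HUBER,0,.01,.01).ravel()
    sg=np.sign(vy);print("edge",vx*sg,vy*sg,"x at y=-340:",x0+(-340-y0)*vx/vy, "x at -240",x0+(-240-y0)*vx/vy)
o=np.zeros((600,735,3),np.uint8);o[:350]=cv2.resize(crop(t,300,230,210,100),None,fx=3.5,fy=3.5,interpolation=2)
o[355:595,:195]=cv2.resize(crop(s,310,145,130,160),None,fx=1.5,fy=1.5)
o[355:595,250:610]=cv2.resize(crop(s,350,155,75,50),(360,240),interpolation=2);cv2.imwrite("pics/c1.png",o)
print("shelf",tri([("top",(429,167)),("scene",(294,160))]),tri([("top",(436,75)),("scene",(236,115))]))
E
```

```text
[ 562.7665803  -331.92436746  106.        ]
[ 566.52193468 -335.05319936  106.        ]
edge -0.047098566 0.9988902 x at y=-340: 583.1466 x at -240 578.4315
edge -0.04665024 0.99891126 x at y=-340: 475.3634 x at -240 470.6933
shelf [ 709.49453058 -264.23138068  121.80234345] [ 839.90343998 -264.26680183  188.68322644]
```

View pics/c1.png

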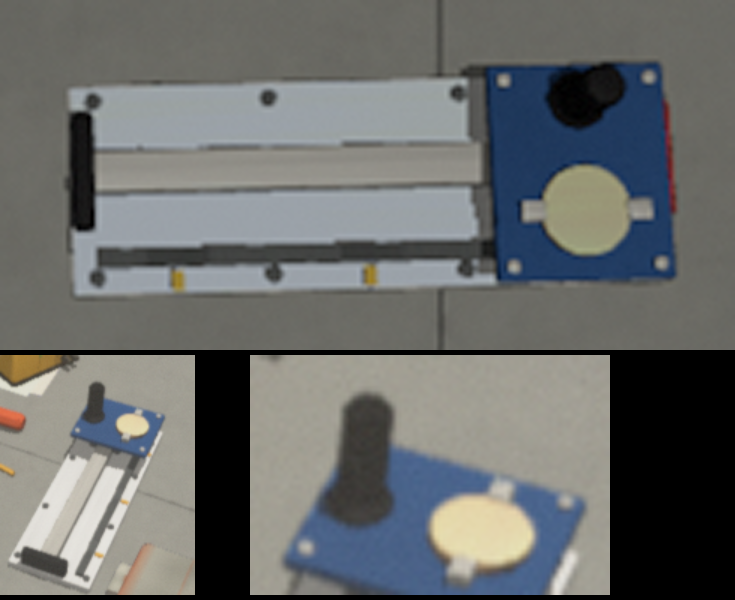

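The post axis comes out at about (565, -339). The rail direction is (-0.047, 0.999), so blank_next is at about (560, -239). The plan is to straddle the post with the fingers along the rail and push with the rear finger. First comes the transit, at height and with the tool aligned to the rail.

Call:
send_rows(
  increments=[
    [-0.17,-0.1,0,0,0,-0.085],
    [-0.34,-0.2,0,0,0,-0.17],
    [-0.51,-0.3,0,0,0,-0.255],
    [-0.68,-0.4,0,0,0,-0.34],
    [-0.85,-0.5,0,0,0,-0.425],
  ],
)

```text
time: 0.6
tcp_pos: [311.5, 519.0, 236.0]
eef_rot: [-0.0, -0.025, 1.0, -0.0]
contact_force: [0.3, 0.4, -0.1]
width: 95.0
gripper_force: 0.0
```

Call:
send_rows(
  increments=[
    [-0.1,-0.2,0,0,0,0],
    [-0.2,-0.4,0,0,0,0],
    [-0.3,-0.6,0,0,0,0],
    [-0.4,-0.8,0,0,0,0],
    [-0.5,-1.0,0,0,0,0],
  ],
)

```text
time: 1.1
tcp_pos: [366.0, 421.3, 236.1]
eef_rot: [-0.0, -0.023, 1.0, -0.0]
contact_force: [1.1, -0.1, -0.4]
width: 94.6
gripper_force: 0.0
```

Call:
send_rows(
  increments=[
    [-0.1,-0.2,0,0,0,0],
    [-0.2,-0.4,0,0,0,0],
    [-0.3,-0.6,0,0,0,0],
    [-0.4,-0.8,0,0,0,0],
    [-0.5,-1.0,0,0,0,0],
  ],
)

```text
time: 1.6
tcp_pos: [420.6, 323.7, 236.1]
eef_rot: [-0.0, -0.023, 1.0, -0.0]
contact_force: [-0.0, -0.6, 0.3]
width: 94.9
gripper_force: 0.0
```

Call:
send_rows(
  increments=[
    [-0.1,-0.2,0,0,0,0],
    [-0.2,-0.4,0,0,0,0],
    [-0.3,-0.6,0,0,0,0],
    [-0.4,-0.8,0,0,0,0],
    [-0.5,-1.0,0,0,0,0],
  ],
)

```text
time: 2.1
tcp_pos: [475.1, 226.2, 236.1]
eef_rot: [-0.0, -0.023, 1.0, -0.0]
contact_force: [0.1, -0.4, -0.0]
width: 94.9
gripper_force: 0.0
```

Call:
send_rows(
  increments=[
    [-0.02,-0.2,0,0,0,0],
    [-0.04,-0.4,0,0,0,0],
    [-0.06,-0.6,0,0,0,0],
    [-0.08,-0.8,0,0,0,0],
    [-0.1,-1.0,0,0,0,0],
  ],
)

```text
time: 2.6
tcp_pos: [489.4, 126.8, 236.1]
eef_rot: [-0.0, -0.023, 1.0, -0.0]
contact_force: [-0.1, -1.2, -1.0]
width: 95.1
gripper_force: 0.0
```

Call:
send_rows(
  increments=[
    [-0.02,-0.2,0,0,0,0],
    [-0.04,-0.4,0,0,0,0],
    [-0.06,-0.6,0,0,0,0],
    [-0.08,-0.8,0,0,0,0],
    [-0.1,-1.0,0,0,0,0],
  ],
)

```text
time: 3.1
tcp_pos: [504.0, 27.5, 236.1]
eef_rot: [-0.0, -0.023, 1.0, 0.0]
contact_force: [-0.6, -0.5, 0.4]
width: 95.1
gripper_force: 0.0
```

Call:
send_rows(
  increments=[
    [-0.02,-0.2,0,0,0,0],
    [-0.04,-0.4,0,0,0,0],
    [-0.06,-0.6,0,0,0,0],
    [-0.08,-0.8,0,0,0,0],
    [-0.1,-1.0,0,0,0,0],
  ],
)

```text
time: 3.6
tcp_pos: [518.6, -71.9, 236.1]
eef_rot: [-0.0, -0.023, 1.0, 0.0]
contact_force: [0.1, -0.0, 0.3]
width: 95.4
gripper_force: 0.0
```

Call:
send_rows(
  increments=[
    [-0.02,-0.2,0,0,0,0],
    [-0.04,-0.4,0,0,0,0],
    [-0.06,-0.6,0,0,0,0],
    [-0.08,-0.8,0,0,0,0],
    [-0.1,-1.0,0,0,0,0],
  ],
)

```text
time: 4.1
tcp_pos: [533.2, -171.3, 236.0]
eef_rot: [-0.0, -0.023, 1.0, 0.0]
contact_force: [0.7, -0.2, -0.7]
width: 95.2
gripper_force: 0.0
```

Call:
send_rows(
  increments=[
    [-0.02,-0.2,0,0,0,0],
    [-0.04,-0.4,0,0,0,0],
    [-0.06,-0.6,0,0,0,0],
    [-0.08,-0.8,0,0,0,0],
    [-0.1,-1.0,0,0,0,0],
  ],
)

```text
time: 4.6
tcp_pos: [548.3, -271.5, 236.5]
eef_rot: [-0.0, -0.023, 1.0, 0.0]
contact_force: [-0.6, 0.2, 0.3]
width: 95.0
gripper_force: 0.0
```

Call:
send_rows(
  increments=[
    [-0.03,-0.2,0,0,0,0],
    [-0.06,-0.4,0,0,0,0],
    [-0.1,-0.55,0,0,0,0],
    [-0.13,-0.65,0,0,0,0],
    [-0.13,-0.69,0,0,0,0],
  ],
)

```text
time: 5.1
tcp_pos: [564.7, -339.3, 236.4]
eef_rot: [-0.0, -0.023, 1.0, 0.0]
contact_force: [0.2, 0.3, 0.3]
width: 95.2
gripper_force: 0.0
```

```bash
python3 - <<'E'
from h import *
im=capture("scene");t=capture("top")
o=np.hstack([cv2.resize(im[60:300,250:500],(400,384)),cv2.resize(t[150:390,330:580],(400,384))])
cv2.imwrite("pics/c2.png",o);s=sense();print(s["time"],s["tcp_pos"],s["joint_positions"])
print(tri([("scene",(374.6,165)),("top",(472.3,254.3))]),on("top",(472.3,254.3),106),on("scene",(374.6,165),106))
E
```

```text
5.2 [ 564.35280422 -338.55842952  236.48400902] [-6.21939485e-01  1.41707439e-01  1.63087226e+00  1.34747530e-04
  1.36949754e+00 -2.23879708e+00]
[ 564.12664272 -338.12411103  108.68273842] [ 564.40923862 -338.87168521  106.        ] [ 565.29863267 -341.17878438  106.        ]
```

View pics/c2.png

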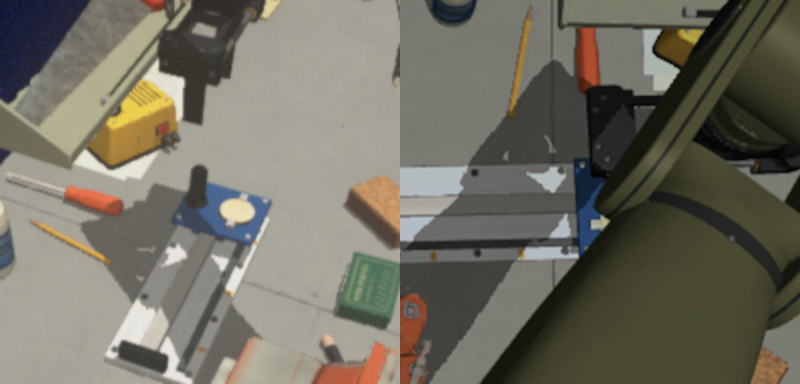

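The scene crop (left) shows the gripper above the post, which is at (198,185) in the crop, with a clear path down. In the top view the arm hides the post. TCP matches the post within about 1 mm, so I descend.

Call:
send_rows(
  increments=[
    [0,0,0.2,0,0,0],
    [0,0,0.4,0,0,0],
    [0,0,0.6,0,0,0],
    [0,0,0.8,0,0,0],
    [0,0,0.9,0,0,0],
  ],
)

```text
time: 5.7
tcp_pos: [563.4, -336.8, 144.5]
eef_rot: [-0.001, -0.024, 1.0, 0.001]
contact_force: [-0.1, 0.3, 0.1]
width: 95.3
gripper_force: 0.0
```

Call:
send_rows(
  increments=[
    [0,0,0.15,0,0,0],
    [0,0,0.3,0,0,0],
    [0,0,0.45,0,0,0],
    [0,0,0.58,0,0,0],
    [0,0,0.64,0,0,0],
  ],
)

```text
time: 6.2
tcp_pos: [563.6, -337.8, 80.5]
eef_rot: [-0.001, -0.023, 1.0, 0.001]
contact_force: [0.2, 0.8, -0.4]
width: 94.8
gripper_force: 0.0
```

Call:
send_rows(
  increments=[
    [0,0,0,0,0,0],
    [0,0,0,0,0,0],
    [0,0,0,0,0,0],
    [0,0,0,0,0,0],
    [0,0,0,0,0,0],
  ],
  claw=0.4,
)

```text
time: 6.7
tcp_pos: [564.6, -338.6, 83.4]
eef_rot: [0.0, -0.023, 1.0, -0.0]
contact_force: [-0.4, 0.3, -0.0]
width: 60.6
gripper_force: 0.0
```

```bash
python3 - <<'E'
from h import *
im=capture("scene")
cv2.imwrite("pics/c3.png",cv2.resize(im[100:300,300:500],(600,600),interpolation=2));s=sense();print(s["time"],s["tcp_pos"],s["width"],s["contact_force"])
E
```

```text
6.75 [ 564.51328926 -338.4826045    83.19908169] 56.672603914094395 [-0.25863371 -0.43200567  0.22070111]
```

View pics/c3.png

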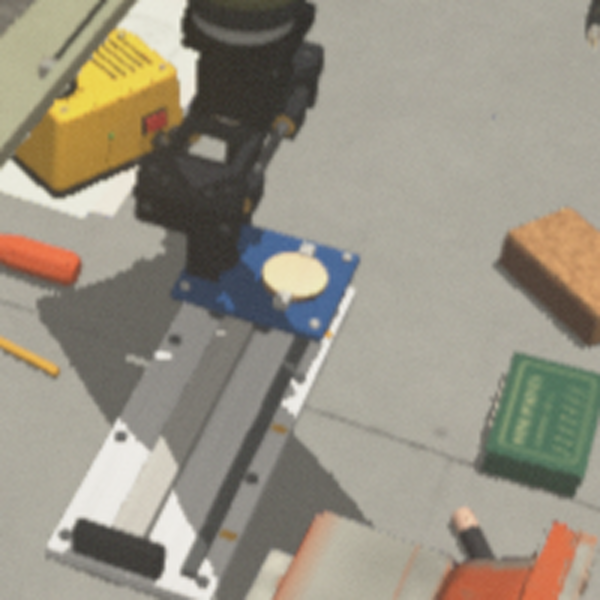

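The fingers straddle the post, seen in the crop at about (215,240), and the disc is clear at (295,275). I narrow to about 28 mm, still not gripping, then push along the rail (+tool y).

Call:
send_rows(
  increments=[
    [0,0,0,0,0,0],
    [0,0,0,0,0,0],
    [0,0,0,0,0,0],
    [0,0,0,0,0,0],
    [0,0,0,0,0,0],
  ],
  claw=0.3,
)

```text
time: 7.25
tcp_pos: [564.3, -338.3, 82.6]
eef_rot: [-0.0, -0.023, 1.0, 0.0]
contact_force: [-0.3, -0.3, -0.0]
width: 28.8
gripper_force: 0.0
```

Call:
send_rows(
  increments=[
    [0,0.05,0,0,0,0],
    [0,0.1,0,0,0,0],
    [0,0.15,0,0,0,0],
    [0,0.2,0,0,0,0],
    [0,0.25,0,0,0,0],
  ],
)

```text
time: 7.75
tcp_pos: [563.2, -314.5, 82.7]
eef_rot: [0.0, -0.023, 1.0, -0.002]
contact_force: [1.1, -5.7, -2.1]
width: 28.7
gripper_force: 2.4
```

Call:
send_rows(
  increments=[
    [0,0.08,0,0,0,0],
    [0,0.16,0,0,0,0],
    [0,0.24,0,0,0,0],
    [0,0.32,0,0,0,0],
    [0,0.4,0,0,0,0],
  ],
)

```text
time: 8.25
tcp_pos: [561.3, -274.3, 82.7]
eef_rot: [0.0, -0.023, 1.0, -0.002]
contact_force: [0.7, -4.6, -2.5]
width: 28.5
gripper_force: 2.9
```

Call:
send_rows(
  increments=[
    [0,0.08,0,0,0,0],
    [0,0.16,0,0,0,0],
    [0,0.23,0,0,0,0],
    [0,0.29,0,0,0,0],
    [0,0.36,0,0,0,0],
  ],
)

```text
time: 8.75
tcp_pos: [559.6, -237.4, 82.7]
eef_rot: [0.0, -0.023, 1.0, -0.0]
contact_force: [1.2, -2.9, -0.9]
width: 28.6
gripper_force: 1.5
```

Call:
send_rows(
  increments=[
    [0,0,0,0,0,0],
    [0,0,0,0,0,0],
    [0,0,0,0,0,0],
    [0,0,0,0,0,0],
    [0,0,0,0,0,0],
  ],
)

```text
time: 9.25
tcp_pos: [559.6, -237.5, 82.7]
eef_rot: [-0.0, -0.023, 1.0, 0.0]
contact_force: [-0.2, 0.4, 0.2]
width: 28.5
gripper_force: 0.0
```

```bash
python3 - <<'E'
from h import *
im=capture("scene")
cv2.imwrite("pics/c4.png",cv2.resize(im[100:300,300:500],(600,600),interpolation=2));s=sense();print(s["time"],s["tcp_pos"],s["width"],s["contact_force"])
E
```

```text
9.3 [ 559.62592946 -237.49449798   82.66349358] 28.893110810367315 [0.0944595  0.11892843 0.35374508]
```

View pics/c4.png

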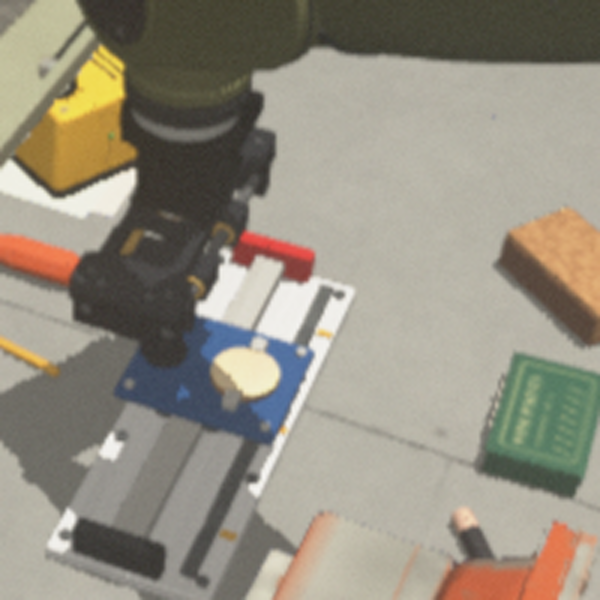

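The carriage is now mid-bed, with the disc at about (245,372) in the crop, the red stop free, and zero contact force, so it has probably dropped into the detent. I open, lift and back off to check.

Call:
send_rows(
  increments=[
    [0,0,0,0,0,0],
    [0,0,0,0,0,0],
    [0,0,0,0,0,0],
    [0,0,0,0,0,0],
    [0,0,0,0,0,0],
  ],
  claw=0.7,
)

```text
time: 9.8
tcp_pos: [559.6, -237.4, 82.7]
eef_rot: [0.0, -0.023, 1.0, 0.0]
contact_force: [0.3, 0.3, -0.3]
width: 62.6
gripper_force: 0.0
```

Call:
send_rows(
  increments=[
    [0,0,-0.15,0,0,0],
    [0,0,-0.35,0,0,0],
    [0,0,-0.55,0,0,0],
    [0,0,-0.75,0,0,0],
    [0,0,-1.0,0,0,0],
  ],
)

```text
time: 10.3
tcp_pos: [559.4, -237.3, 184.1]
eef_rot: [-0.0, -0.023, 1.0, 0.0]
contact_force: [0.3, 0.2, 0.8]
width: 66.6
gripper_force: 0.0
```

Call:
send_rows(
  increments=[
    [0,0,-0.2,0,0,0],
    [0,0,-0.4,0,0,0],
    [0,0,-0.6,0,0,0],
    [0,0,-0.7,0,0,0],
    [0,0,-0.8,0,0,0],
  ],
)

```text
time: 10.8
tcp_pos: [559.7, -237.5, 264.2]
eef_rot: [0.001, -0.023, 1.0, -0.0]
contact_force: [-0.8, 0.2, -0.6]
width: 66.3
gripper_force: 0.0
```

Call:
send_rows(
  increments=[
    [0.1,0.2,0,0,0,0],
    [0.2,0.4,0,0,0,0],
    [0.3,0.6,0,0,0,0],
    [0.4,0.8,0,0,0,0],
    [0.5,1.0,0,0,0,0],
  ],
)

```text
time: 11.3
tcp_pos: [504.2, -139.0, 262.2]
eef_rot: [-0.001, -0.023, 1.0, 0.0]
contact_force: [-1.1, 1.1, -0.5]
width: 66.6
gripper_force: 0.0
```

Call:
send_rows(
  increments=[
    [0.1,0.2,0,0,0,0],
    [0.2,0.4,0,0,0,0],
    [0.3,0.6,0,0,0,0],
    [0.4,0.8,0,0,0,0],
    [0.5,1.0,0,0,0,0],
  ],
)

```text
time: 11.8
tcp_pos: [449.6, -41.5, 262.2]
eef_rot: [-0.001, -0.023, 1.0, 0.0]
contact_force: [-0.2, 0.3, 1.3]
width: 66.5
gripper_force: 0.0
```

Call:
send_rows(
  increments=[
    [0.1,0.2,0,0,0,0],
    [0.2,0.4,0,0,0,0],
    [0.2,0.6,0,0,0,0],
    [0.2,0.8,0,0,0,0],
    [0.2,1.0,0,0,0,0],
  ],
)

```text
time: 12.3
tcp_pos: [425.3, 57.5, 262.4]
eef_rot: [-0.0, -0.023, 1.0, 0.0]
contact_force: [-0.2, 0.1, 0.3]
width: 66.7
gripper_force: 0.0
```

```bash
python3 - <<'E'
from h import *
t=capture("top");im=capture("scene");cv2.imwrite("pics/c5.png",np.hstack([cv2.resize(t,(400,300)),cv2.resize(im,(400,300))]))
s=sense();print(s["time"],s["tcp_pos"],s["contact_force"])
h=cv2.cvtColor(t,cv2.COLOR_BGR2HSV)
m=np.zeros(t.shape[:2],bool);m[270:310,380:490]=((h[...,0]<40)&(h[...,1]>40)&(h[...,2]>120))[270:310,380:490]
m=cv2.morphologyEx(m.astype(np.uint8),cv2.MORPH_OPEN,np.ones((5,5)))
e=cv2.minEnclosingCircle(big(m));p=on("top",e[0],58);print("disc",e,p,"travel",(p[:2]-[509.39,-341.24])@[-.047,.9989])
t0=cv2.imread("pics/top0.png");s0=cv2.imread("pics/scene0.png")
print("green diff",cv2.absdiff(im,s0)[300:375,255:345].mean(),cv2.absdiff(t,t0)[235:310,205:280].mean())
E
```

```text
12.4 [425.32633159  58.13218806 262.36709524] [ 0.58499784 -1.0991534  -0.42155072]
disc ((408.1000061035156, 291.1000061035156), 12.665793418884277) [ 504.34873348 -238.37815515   58.        ] travel 102.98563634979675
green diff 31.568592592592594 27.975762962962964
```

View pics/c5.png

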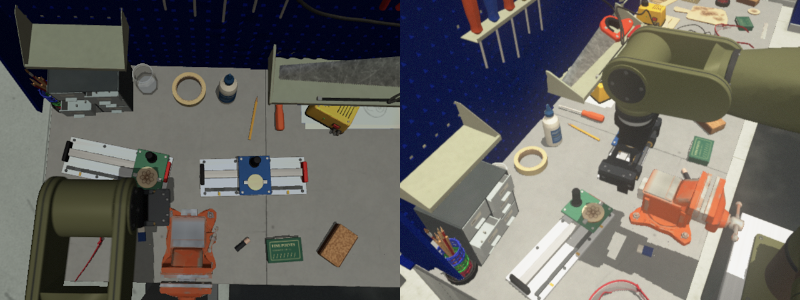

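The top view shows the blue carriage centred on its bed, around (254,175) in the half picture, with the green one still at its red stop and the arm clear. The disc reads 103 mm of travel, so I'll refine that with plate edges and the disc moment before handing in.

```bash
python3 - <<'E'
from h import *
t=capture("top");t0=cv2.imread("pics/top0.png");r=np.array([-.047,.9989])
def meas(t,x0,x1):
    h=cv2.cvtColor(t,cv2.COLOR_BGR2HSV).astype(int);out={}
    w=np.zeros(t.shape[:2],bool);w[240:320,x0:x1]=1
    for k,m,z in(("plate",(h[...,0]>100)&(h[...,0]<125)&(h[...,1]>120)&(h[...,2]>40),50),("disc",(h[...,0]<40)&(h[...,1]>40)&(h[...,2]>110),58)):
        m=cv2.morphologyEx((m&w).astype(np.uint8),cv2.MORPH_OPEN,np.ones((3,3)))
        c=big(m);M=cv2.moments(cv2.convexHull(c));p=on("top",(M["m10"]/M["m00"],M["m01"]/M["m00"]),z)
        out[k]=p[:2]@r
    return out
a=meas(t0,430,500);b=meas(t,370,445);print(a,b,{k:b[k]-a[k] for k in a})
# bed ends along a white row, z=12
h=cv2.cvtColor(t,cv2.COLOR_BGR2HSV);
for y in(262,302,306):
    x=np.where((h[y,310:505,1]<60)&(h[y,310:505,2]>130))[0]+310
    e=[on("top",(v,y),12)[:2]@r for v in(x.min()-.5,x.max()+.5)];print(y,x.min(),x.max(),e,np.mean(e))
print(sense()["time"])
E
```

```text
{'plate': np.float64(-363.9388227483146), 'disc': np.float64(-364.7437868622387)} {'plate': np.float64(-262.29966728655273), 'disc': np.float64(-262.1178810607834)} {'plate': np.float64(101.63915546176185), 'disc': np.float64(102.6259058014553)}
262 326 480 [np.float64(-119.44447462263784), np.float64(-404.9979307563591)] -262.22120268949845
302 321 490 [np.float64(-108.59686979167385), np.float64(-418.23728236563034)] -263.4170760786521
306 320 490 [np.float64(-106.6193772966855), np.float64(-417.71906845481635)] -262.1692228757509
12.45
```

The plate centre matches the bed's middle within about 1 mm, so the carriage is in the detent.

```bash
python3 -c "
from station import *
print(hand_in())"
```

```text
the job is handed in; nothing more can be done
None
```

I pushed the blue carriage to its middle station and let go of it; the camera puts it within about 1 mm of the bed's middle. The green one is still at its red stop, and I handed the job in at about 12.5 s; the hand-in gave no verdict.

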